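# Stroke the jig's keepers flat

### The job

Run a fingertip lightly along the aluminium jig, low over its top, from its round end towards its square end, so that the four steel keepers standing up in a row fold down flat one after the other. Only stroke them: do not press hard, do not lift or shove the jig, leave the things around it where they are, and finish with the hand clear.

Things in the scene. Friction and masses are not known exactly. Their poses are not given: they have to be found in the camera images.
- jig: Aluminium ladder-shaped rail lying loose on the table (0.6 to 1.2 kg), 70 mm wide along its x, 335 mm long along its y, flat top (deck) 24 mm above the table. Origin: on the table, on its centreline. The +y end (y = +170 mm) is a half circle, the -y end (-165 mm) square. Only four like steel keepers in a row along y stand above the deck; blue seal bodies sit below it.
- row_start (a point): Point on the deck (24 mm above the table), on the centreline near the round end, y = +120 mm in the jig's frame: 40 mm before the first keeper's hinge. The stroke runs from here towards row_finish. Keepers are plates 54 mm wide (x), 36 mm long, 3 mm thick. A fingertip passing 4 to 7 mm above the deck folds them flat without pressing on the jig.
- row_finish (a point): Point on the deck (24 mm above the table), on the centreline near the square end, y = -125 mm in the jig's frame: just past the free edge of the fourth keeper when it lies flat (-121 mm).
- keeper1 (a joint): Hinge of the first keeper from the round end: along x, on the deck, at y = +80 mm of the jig. Radians: 0 = flat on the deck, reaching 36 mm from the hinge towards the square end, upper face 27 mm above the table; 1.57 = upright (60 mm above the table); 1.9 = stop, leaning to the round end. Starts 1.15 to 1.75. Stays where it is left; about 0.4 N at its free edge moves it.
- keeper2 (a joint): Hinge of the second keeper from the round end: along x, on the deck, at y = +25 mm of the jig. Radians: 0 = flat on the deck, reaching 36 mm from the hinge towards the square end, upper face 27 mm above the table; 1.57 = upright (60 mm above the table); 1.9 = stop, leaning to the round end. Starts 1.15 to 1.75. Stays where it is left; about 0.4 N at its free edge moves it.
- keeper3 (a joint): Hinge of the third keeper from the round end: along x, on the deck, at y = -30 mm of the jig. Radians: 0 = flat on the deck, reaching 36 mm from the hinge towards the square end, upper face 27 mm above the table; 1.57 = upright (60 mm above the table); 1.9 = stop, leaning to the round end. Starts 1.15 to 1.75. Stays where it is left; about 0.4 N at its free edge moves it.
- keeper4 (a joint): Hinge of the fourth keeper from the round end: along x, on the deck, at y = -85 mm of the jig. Radians: 0 = flat on the deck, reaching 36 mm from the hinge towards the square end, upper face 27 mm above the table; 1.57 = upright (60 mm above the table); 1.9 = stop, leaning to the round end. Starts 1.15 to 1.75. Stays where it is left; about 0.4 N at its free edge moves it.
- cup: Bystander: loose white plastic cup, 75 mm tall, 68 mm across the rim, on the table on the jig's +x side. Origin: centre of its underside.
- tape: Bystander: loose cardboard roll core, 96 mm across, 36 mm high, lying flat on the table on the jig's +x side. Origin: centre of its underside.
- seal: Bystander: loose seal body, blue plastic block 30 x 24 x 40 mm with a small steel stud on top (46 mm tall in all), standing on the table on the jig's -x side. Origin: centre of its underside.

How it is judged:
By the outcome, as a careful person would: the job done as asked, in the order asked, and still so for the second after the job is handed in, with the robot touching nothing.
It also fails if it takes over 35 s, if anything falls off the work surface, if the arm or the gripper's body presses on something with over 40 N, if the wrist force passes 120 N, or if a joint passes its speed limit or range.

### The arm

A 6-joint arm with a two-finger parallel gripper is mounted at the origin on the work surface. World frame = base frame: x ahead of the robot, y to its left, z up, the work surface at z = 0. Lengths are in m, angles in rad, forces in N, time in s.
With the tool pointing down it reaches from about 0.4 to 0.925 m from the base axis. Payload 3.4 kg.
Tool frame: the origin (TCP) lies on the centre line of the jaws, within the pads' length; the fingertips stand 11 mm ahead of it and the grasp point (between the pads) lies 8 mm behind it (robot.finger_overhang is the distance from the TCP to the fingertips, in m); z points along the fingers, y is the line along which they close (so a half turn about z gives the same grasp; the last joint's range is limited). The gripper opens to 85 mm and grips with 20 to 120 N. Pads are 22 mm wide; open, the fingers measure 114 mm over their backs; the gripper's body (76 mm by 85 mm) begins 54 mm behind the grasp point. The pads swing forward as they close: fully open they stand 13 mm farther back than shut.
Start: joints at [1.187, 0.307, 1.506, -0, 1.328, -0.073], TCP at [0.176, 0.547, 0.242] pointing down, gripper open.
Joint ranges: [-3.12, 3.12], [-1.05, 2.28], [0.14, 2.33], [-1.42, 4.57], [0.1, 2.73], [-2.68, 2.68]. Speed limits (rad/s): [2.57, 2.57, 3.14, 3.14, 3.14, 3.14].

### API

Orientations are given as a rotation vector (axis times angle).
In Python, from rig import robot gives the robot as it stands.
- The arm moves only by the tool jog_arm, never from a script. Its argument "increments" is a list of rows, each a list of 4 numbers: the shift along the world's x, y, z in mm, then the turn about the world's z in degrees. In form: [[dx, dy, dz, spin], ...]. A call has 1 to 5 rows; each row shifts and turns the commanded pose from where the row before left it; what a row does not reach is not made up. A row lasts 1/10 s, in which the tool goes at most 50 mm and 8.59 degrees, less where a joint would pass 70% of its speed; a pose out of reach is approached as far as the arm can. A call is refused whole if a number of a shift passes 50 or a number of a turn 8.59, either way. A call with a gripper value outside its range is refused whole. "grip" is the opening, from 0 (shut) to 1 (fully open), set as the call begins (left out, the last holds). The fingers move at their own pace and stop on an object; "squeeze" is the grip in N (left out, the last holds). Time passes only in rows, so rows that do not move let the fingers close. It gives the time, the measured TCP pose, the force, the opening and the grip force at its end, in the units of the state.
- robot.get_obs(): the state, without advancing time (a new reading comes with each control period).
- robot.snapshot(name): name is "scene" or "top" or "wrist"; returns the picture (480x640x3 uint8, red, green, blue); there is no depth.
- robot.camera_model(name): a dict with "vfov" (degrees; the focal length in pixels is half the picture's height over the tangent of half this angle, whatever the lens; pixels are square), "cx", "cy" (the principal point, pixels), "R" (3x3) and "t" (3): a world point X has camera coordinates R X + t. Camera axes: x right, y down, z forward; pixel columns grow to the right and rows downward; lengths in m; the calibration is good to about 2 mm. The wrist camera is an equidistant fisheye: a pixel r from the principal point sees the ray r / f radians off the axis. A picture is of the moment at which its call begins: read the wrist's pose just before it. camera_model takes no time and is no camera call; for the wrist camera it gives the pose at the moment of the call.
- robot.sign_off(): hands the job in; it is judged then, once.
The state is a dict: "t": time; "joint_positions": joint angles; "joint_vel": joint speeds; "joint_efforts": joint torques, N m; "position": TCP position; "tool_rot": TCP orientation; "wrist_force": force on the tool from outside, world axes, zero at the start; "wrist_torque": the same for the moment, N m; "grip_width": finger opening in m; "grip_force": force on a finger pad.
Only numpy, scipy, OpenCV 4.12 (cv2) and the standard library are available. Lean on these libraries where they do the work, as an engineer would, in place of code of your own. Each camera call takes 0.05 s, during which the arm holds its last target. There are 200 camera calls.

## Working session

There is one attempt and no reset: what is moved stays moved. The work goes in short steps, Python scripts to look and compute and a tool call to move; the robot and the scene stay as the last step left them, time stands still between calls to the robot, and variables do not carry over. Pictures are saved under pics/ and viewed, at most 10 in all, crops included, and the job is handed in when it is done.

Besides the shell and the picture viewer there is one more tool, called after "Call:" by a JSON object that holds its "name" and its "arguments". jog_arm: Moves the arm, as the interface text tells. Its arguments: {"type":"object","properties":{"increments":{"type":"array"},"grip":{"type":"number"},"squeeze":{"type":"number"}},"required":["increments"]}

```bash
mkdir -p pics; python3 - <<'E'
from rig import robot
import cv2
o=robot.get_obs();print(o['t'],o['position'],o['tool_rot'],o['grip_width'],robot.finger_overhang)
for n in("top","scene"):
    cv2.imwrite(f'pics/{n}0.png',robot.snapshot(n)[:,:,::-1]);m=robot.camera_model(n);print(n,m)
E
```

```text
0.0 [0.17560533 0.54683297 0.24138873] [-4.86121092e-01 -3.10327574e+00  3.08483377e-03] 0.08551436718987772 0.011
top {'vfov': 44.72149475424015, 'cx': 331.1918358994943, 'cy': 237.08075792241138, 'R': array([[-1.91484529e-02, -9.99815174e-01, -1.71884357e-03],
       [-9.98264550e-01,  1.92144540e-02, -5.56659126e-02],
       [ 5.56886507e-02,  6.49944494e-04, -9.98447971e-01]]), 't': array([0.01502685, 0.60329292, 0.67684541])}
scene {'vfov': 54.09367318654039, 'cx': 314.41042165348085, 'cy': 238.4265184610144, 'R': array([[-0.22710492,  0.97386138, -0.00416828],
       [ 0.79552385,  0.18304425, -0.57761285],
       [-0.56175187, -0.13449468, -0.8163002 ]]), 't': array([ 0.10830816, -0.43943939,  1.0596205 ])}
```

View pics/top0.png

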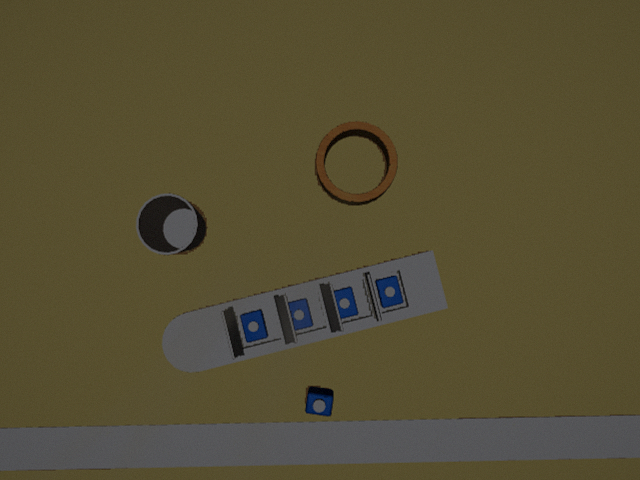

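View pics/scene0.png

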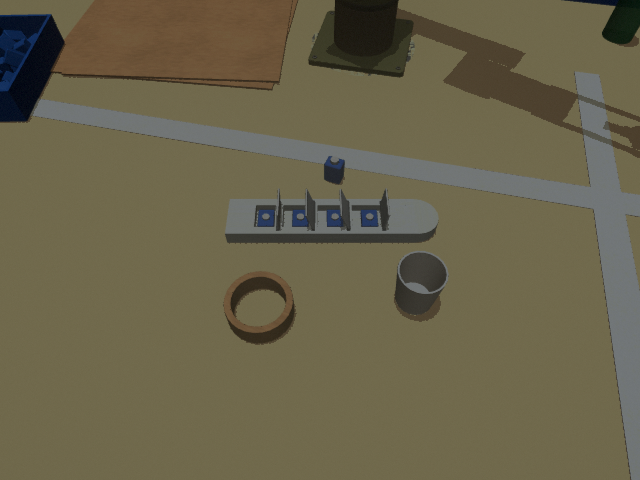

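The top view shows the jig with its round end at left (~(163,343)) and its square end at right ((432,251)–(447,306)). The keepers stand at columns ~233, 285, 331 and 373. The cup is at (168,224), the tape at (357,162) and the seal at (319,402). The scene view agrees.

```bash
cat > h.py <<'E'
import numpy as np,cv2
from rig import robot
def ray(m,px,z):
    f=240/np.tan(np.radians(m['vfov']/2)); px=np.atleast_2d(px).astype(float)
    d=np.c_[(px[:,0]-m['cx'])/f,(px[:,1]-m['cy'])/f,np.ones(len(px))]@m['R']
    c=-m['R'].T@m['t']; return c+d*((z-c[2])/d[:,2])[:,None]
def proj(m,X):
    f=240/np.tan(np.radians(m['vfov']/2)); p=np.atleast_2d(X)@m['R'].T+m['t']
    return np.c_[f*p[:,0]/p[:,2]+m['cx'],f*p[:,1]/p[:,2]+m['cy']]
E
python3 - <<'E'
from h import *
m=robot.camera_model('top'); im=cv2.imread('pics/top0.png')
hsv=cv2.cvtColor(im,cv2.COLOR_BGR2HSV)
mask=(hsv[...,1]<70).astype(np.uint8); mask[:240]=0; mask[385:]=0; mask[:,:150]=0; mask[:,460:]=0
mask=cv2.morphologyEx(mask,cv2.MORPH_OPEN,np.ones((3,3)))
cs,_=cv2.findContours(mask,0,1); c=max(cs,key=cv2.contourArea)
P=ray(m,c[:,0],.024)[:,:2]
# deck by hull min rect
r=cv2.minAreaRect((P*1000).astype(np.float32)); print('rect',r)
# long sides: points within the plain parts, refined from the rect axis
b=cv2.boxPoints(r); e=[b[1]-b[0],b[2]-b[1]]; u=max(e,key=np.linalg.norm); u/=np.linalg.norm(u)
if u[1]<0:u=-u
for _ in range(2):
    ux=np.array([u[1],-u[0]]); s=P*1000@u; w=P*1000@ux; s0=(s.min()+s.max())/2; w0=(w.min()+w.max())/2
    L=[]
    for sg in(1,-1):
        for lo,hi in((-150,120),):
            k=(sg*(w-w0)>30)&(s-s0>lo)&(s-s0<hi)
            q=np.polyfit(s[k],w[k],1); res=w[k]-np.polyval(q,s[k]); kk=abs(res)<1.5; q=np.polyfit(s[k][kk],w[k][kk],1); L.append(q); print(sg,k.sum(),kk.sum(),q[0],np.polyval(q,s0))
    a=(L[0][0]+L[1][0])/2; u=u+a*ux; u/=np.linalg.norm(u)
ux=np.array([u[1],-u[0]]); s=P*1000@u; w=P*1000@ux
print('len',s.min(),s.max(),np.ptp(s),'w',w.min(),w.max(),np.ptp(w))
s0=(s.max()-170+s.min()+165)/2; w0=(np.polyval(L[0],s0)+np.polyval(L[1],s0))/2
o=u*s0+ux*w0; print('origin',o,'u',u,'yaw deg of +y',np.degrees(np.arctan2(u[1],u[0])))
for y in(120,80,25,-30,-85,-125):
    p=np.r_[o+u*y,24]/1000; print(y,p,proj(m,p), proj(robot.camera_model('scene'),p))
ms=robot.camera_model('scene')
for y in (170,-165): print('scene chk',y,proj(ms,np.r_[o+u*y,24]/1000))
E
```

```text
rect ((514.0987548828125, 39.711273193359375), (70.7318115234375, 334.6120910644531), 13.111289024353027)
1 224 224 0.0004960754751823003 544.3716354293978
-1 225 225 -0.00012563798321924628 474.93682200437337
1 224 224 0.0003108600214310279 544.3860388665834
-1 225 225 -0.00031085343692075423 474.9512280818305
len -245.15108406519593 89.45693143925648 334.6080155044524 w 474.3338565788722 545.0909303657799 70.75707378690765
origin [514.615327    37.26706093] u [-0.22666289  0.97397327] yaw deg of +y 103.10068140132545
120 [0.48741578 0.15414385 0.024     ] [[203.83908032 338.60132386]] [[407.49882147 214.88391729]]
80 [0.4964823  0.11518492 0.024     ] [[237.16955792 330.12974674]] [[382.26333209 214.93987788]]
25 [0.50894875 0.06161639 0.024     ] [[282.92234264 318.50080313]] [[347.58073648 215.01678776]]
-30 [0.52141521 0.00804786 0.024     ] [[328.58664114 306.89434999]] [[312.91688758 215.09365607]]
-85 [ 0.53388167 -0.04552067  0.024     ] [[374.16270989 295.31032212]] [[278.2717702  215.17048284]]
-125 [ 0.54294819 -0.0844796   0.024     ] [[407.25367057 286.8996228 ]] [[253.08707778 215.22633078]]
scene chk 170 [[439.05714728 214.81393558]]
scene chk -165 [[227.91227909 215.28215679]]
```

Call:
{"name": "jog_arm", "arguments": {"increments": [[21,-26,0,7.75],[21,-26,0,7.75],[21,-26,0,7.75],[21,-26,0,7.75],[21,-26,0,0]], "grip": 0, "squeeze": 20}}

```text
t: 0.6
position: [0.2812, 0.4161, 0.2419]
tool_rot: [0.366, -3.12, 0.001]
wrist_force: [0.3, 0.8, -0.8]
grip_width: 0.0123
grip_force: 0.0
```

Call:
{"name": "jog_arm", "arguments": {"increments": [[21,-26,0,0],[21,-26,0,0],[21,-26,0,0],[21,-26,0,0],[21,-26,0,0]]}}

```text
t: 1.1
position: [0.3863, 0.2861, 0.242]
tool_rot: [0.361, -3.12, 0.0]
wrist_force: [1.2, 0.5, 0.2]
grip_width: 0.0002
grip_force: 0.0
```

Call:
{"name": "jog_arm", "arguments": {"increments": [[21,-26,0,0],[21,-26,-20,0],[20,-27,-40,0],[20,-27,-40,0],[19,-27,-40,0]]}}

```text
t: 1.6
position: [0.4853, 0.1566, 0.1061]
tool_rot: [-0.361, 3.12, 0.0]
wrist_force: [0.6, 0.2, -0.4]
grip_width: -0.0
grip_force: 0.0
```

Call:
{"name": "jog_arm", "arguments": {"increments": [[0,0,-20,0],[0,0,0,0],[0,0,0,0]]}}

```text
t: 1.9
position: [0.4841, 0.1577, 0.087]
tool_rot: [0.36, -3.119, 0.0]
wrist_force: [0.2, 0.4, -0.3]
grip_width: -0.0003
grip_force: 0.0
```

Call:
{"name": "jog_arm", "arguments": {"increments": [[3,-3,-15,0],[0,0,-10,0],[0,0,0,0]]}}

```text
t: 2.2
position: [0.4869, 0.1553, 0.0623]
tool_rot: [0.362, -3.12, -0.0]
wrist_force: [-0.7, 0.4, 0.9]
grip_width: -0.0005
grip_force: 0.0
```

```bash
python3 - <<'E'
from h import *
o=robot.get_obs();print(o['position'],o['wrist_force'])
m=robot.camera_model('scene'); im=robot.snapshot('scene')[:,:,::-1]
p=o['position']; tip=p-[0,0,.011]
print('tcp,tip',proj(m,[p,tip]), 'below on deck',proj(m,[[p[0],p[1],.024]]))
c=im[130:260,340:480]; cv2.imwrite('pics/s1.png',cv2.resize(c,None,fx=4.5,fy=4.5,interpolation=cv2.INTER_CUBIC))
E
```

```text
[0.48686906 0.15525957 0.06225007] [-0.74442873  0.36960774  0.89989417]
tcp,tip [[412.23845249 199.17117268]
 [411.05394961 203.78716687]] below on deck [[408.24247887 214.74343618]]
```

View pics/s1.png

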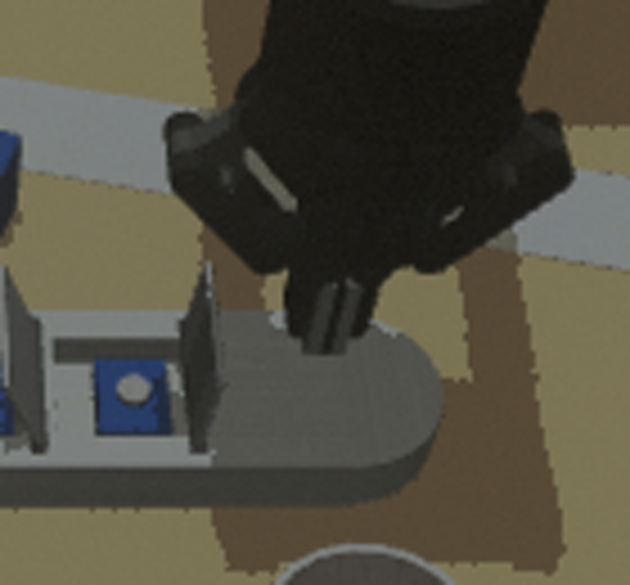

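The tip shows at crop (323,352), image row ≈208. An 11 mm overhang predicts ≈209 for its near edge, so the overhang is confirmed to about 2 mm. All four keepers are ahead of the finger. I'll descend to about 5.5 mm above the deck.

Call:
{"name": "jog_arm", "arguments": {"increments": [[0,0,-10,0],[0,0,-7,0],[0,0,-4,0],[0,0,-1,0],[0,0,0,0]]}}

```text
t: 2.75
position: [0.4873, 0.1547, 0.0399]
tool_rot: [0.361, -3.12, 0.0]
wrist_force: [-0.6, 0.0, 1.1]
grip_width: -0.0003
grip_force: 0.0
```

```bash
python3 - <<'E'
from h import *
o=robot.get_obs();print(o['position'],o['wrist_force'])
im=robot.snapshot('scene')[:,:,::-1]
c=im[150:240,360:460]; cv2.imwrite('pics/s2.png',cv2.resize(c,None,fx=6,fy=6,interpolation=cv2.INTER_CUBIC))
E
```

```text
[0.48727199 0.15468491 0.03986547] [-0.60210209  0.02575665  1.07764527]
```

View pics/s2.png

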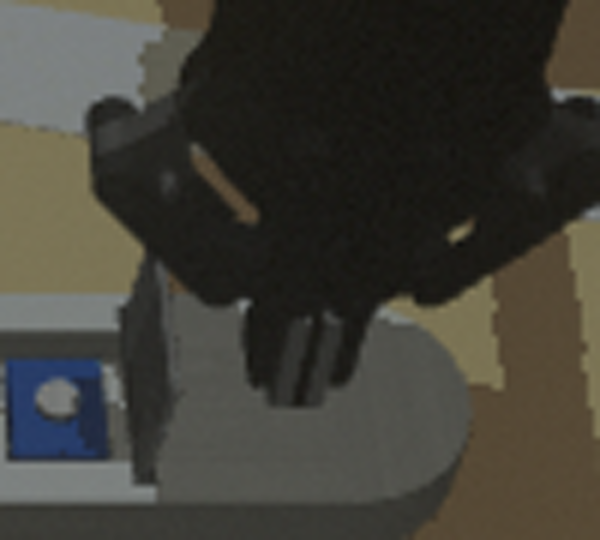

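The tip shows at row ≈217.5, against ≈220 for deck contact. That puts it about 5–6 mm above the deck, on the centreline. Stroking now.

Call:
{"name": "jog_arm", "arguments": {"increments": [[1.7,-7.3,0.5,0],[1.7,-7.3,0,0],[1.7,-7.3,0,0],[1.7,-7.3,0,0],[1.7,-7.3,0,0]]}}

```text
t: 3.3
position: [0.4961, 0.1178, 0.0408]
tool_rot: [-0.359, 3.121, 0.001]
wrist_force: [-0.3, 5.0, 1.0]
grip_width: -0.0001
grip_force: 1.7
```

Call:
{"name": "jog_arm", "arguments": {"increments": [[1.7,-7.3,0,0],[1.7,-7.3,0,0],[1.7,-7.3,0,0],[1.7,-7.3,0,0],[1.7,-7.3,0,0]]}}

```text
t: 3.8
position: [0.5046, 0.0809, 0.0406]
tool_rot: [0.361, -3.121, 0.0]
wrist_force: [-0.1, -0.3, 0.6]
grip_width: -0.0002
grip_force: 0.1
```

```bash
python3 - <<'E'
from h import *
o=robot.get_obs();print(o['t'],o['position'],o['wrist_force'])
im=robot.snapshot('scene')[:,:,::-1]
c=im[140:260,210:450]; cv2.imwrite('pics/s3.png',cv2.resize(c,None,fx=3.3,fy=3.3,interpolation=cv2.INTER_CUBIC))
E
```

```text
3.8 [0.50461572 0.08094578 0.04061765] [-0.12676462 -0.30004866  0.59264375]
```

View pics/s3.png

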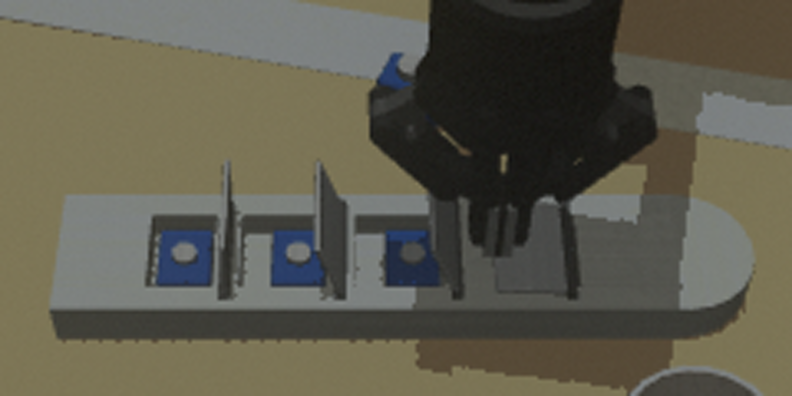

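Keeper1 lies flat (crop ~(535,250)), the jig has not moved (round end still at column ≈438), and the finger is on the centreline. I'll continue a bit slower.

Call:
{"name": "jog_arm", "arguments": {"increments": [[1.15,-5,0,0],[1.15,-5,0,0],[1.15,-5,0,0],[1.15,-5,0,0],[1.15,-5,0,0]]}}

```text
t: 4.35
position: [0.5103, 0.0565, 0.0407]
tool_rot: [-0.361, 3.121, -0.0]
wrist_force: [-0.5, 1.0, 0.9]
grip_width: -0.0001
grip_force: 0.5
```

Call:
{"name": "jog_arm", "arguments": {"increments": [[1.15,-5,0,0],[1.15,-5,0,0],[1.15,-5,0,0],[1.15,-5,0,0],[1.15,-5,0,0]]}}

```text
t: 4.85
position: [0.5161, 0.0312, 0.0406]
tool_rot: [0.361, -3.121, 0.0]
wrist_force: [-0.1, 0.6, 0.2]
grip_width: -0.0
grip_force: 0.1
```

Call:
{"name": "jog_arm", "arguments": {"increments": [[1.15,-5,0,0],[1.15,-5,0,0],[1.15,-5,0,0],[1.15,-5,0,0],[1.15,-5,0,0]]}}

```text
t: 5.35
position: [0.5215, 0.0067, 0.0406]
tool_rot: [0.361, -3.12, -0.001]
wrist_force: [-0.8, 1.4, 1.6]
grip_width: -0.0002
grip_force: 0.7
```

```bash
python3 - <<'E'
from h import *
o=robot.get_obs();print(o['t'],o['position'],o['wrist_force'])
im=robot.snapshot('scene')[:,:,::-1]
c=im[140:260,210:450]; cv2.imwrite('pics/s4.png',cv2.resize(c,None,fx=3.3,fy=3.3,interpolation=cv2.INTER_CUBIC))
E
```

```text
5.35 [0.52150191 0.00670702 0.04062867] [-0.79894969  1.43191639  1.55207547]
```

View pics/s4.png

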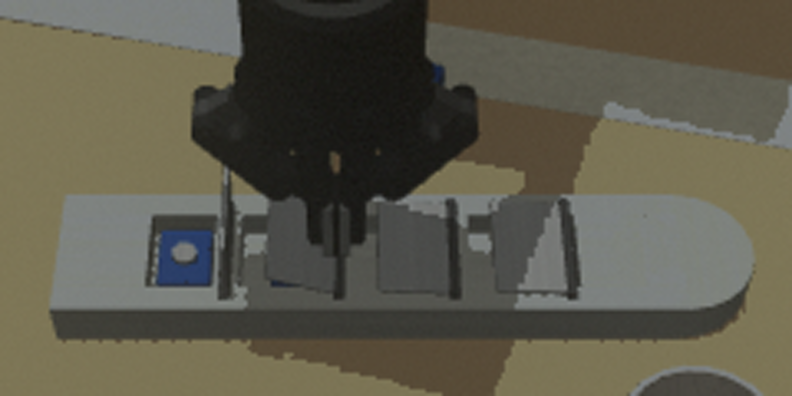

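Keepers 1 and 2 are flat and the third is being folded. The jig is still in the same place.

Call:
{"name": "jog_arm", "arguments": {"increments": [[1.15,-5,0,0],[1.15,-5,0,0],[1.15,-5,0,0],[1.15,-5,0,0],[1.15,-5,0,0]]}}

```text
t: 5.9
position: [0.5277, -0.0188, 0.0407]
tool_rot: [-0.361, 3.121, -0.0]
wrist_force: [0.7, -0.4, -0.2]
grip_width: 0.0002
grip_force: 0.2
```

Call:
{"name": "jog_arm", "arguments": {"increments": [[1.15,-5,0,0],[1.15,-5,0,0],[1.15,-5,0,0],[1.15,-5,0,0],[1.15,-5,0,0]]}}

```text
t: 6.4
position: [0.5329, -0.0431, 0.0405]
tool_rot: [0.36, -3.12, -0.002]
wrist_force: [-1.0, 3.2, 1.5]
grip_width: 0.0
grip_force: 1.4
```

Call:
{"name": "jog_arm", "arguments": {"increments": [[1.15,-5,0,0],[1.15,-5,0,0],[1.15,-5,0,0],[1.15,-5,0,0],[1.15,-5,0,0]]}}

```text
t: 6.9
position: [0.5392, -0.0689, 0.0407]
tool_rot: [-0.361, 3.121, -0.0]
wrist_force: [-0.0, 0.0, 0.2]
grip_width: 0.0001
grip_force: 0.2
```

Call:
{"name": "jog_arm", "arguments": {"increments": [[1.15,-5,0,0],[1.15,-5,0,0],[1.15,-5,0,0],[1.15,-5,0,0],[0,0,0,0]]}}

```text
t: 7.4
position: [0.544, -0.089, 0.0407]
tool_rot: [-0.36, 3.12, -0.001]
wrist_force: [0.2, -0.0, 0.5]
grip_width: 0.0
grip_force: 0.0
```

```bash
python3 - <<'E'
from h import *
o=robot.get_obs();print(o['t'],o['position'],o['wrist_force'])
im=robot.snapshot('scene')[:,:,::-1]
c=im[140:260,210:450]; cv2.imwrite('pics/s5.png',cv2.resize(c,None,fx=3.3,fy=3.3,interpolation=cv2.INTER_CUBIC))
E
```

```text
7.4 [ 0.54398437 -0.08904238  0.04067608] [ 0.18191204 -0.02949668  0.48176485]
```

View pics/s5.png

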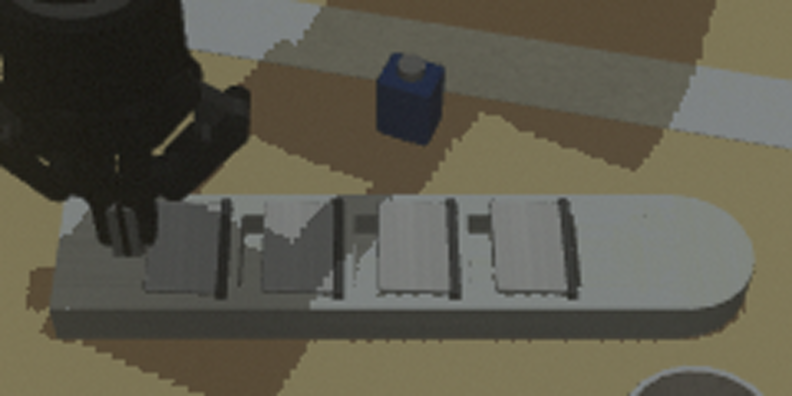

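All four keepers lie flat, at crop columns ~185, 300, 415 and 530, and the jig and seal are unmoved. Lifting clear.

Call:
{"name": "jog_arm", "arguments": {"increments": [[0,0,10,0],[0,0,25,0],[0,-10,35,0],[0,-20,35,0],[0,-25,35,0]]}}

```text
t: 7.95
position: [0.5431, -0.1427, 0.1827]
tool_rot: [-0.364, 3.12, 0.001]
wrist_force: [-0.1, -0.2, -0.2]
grip_width: -0.0
grip_force: 0.0
```

Call:
{"name": "jog_arm", "arguments": {"increments": [[0,-25,20,0],[0,-20,10,0],[0,0,0,0],[0,0,0,0],[0,0,0,0]]}}

```text
t: 8.45
position: [0.5427, -0.187, 0.21]
tool_rot: [0.361, -3.119, -0.002]
wrist_force: [0.8, 0.0, -0.2]
grip_width: 0.0001
grip_force: 0.0
```

```bash
python3 - <<'E'
from h import *
o=robot.get_obs();print(o['t'],o['position'],o['joint_vel'].round(3))
t=robot.snapshot('top')[:,:,::-1]; s=robot.snapshot('scene')[:,:,::-1]
cv2.imwrite('pics/f.png',np.vstack([cv2.resize(t[110:420,130:480],(700,350)),cv2.resize(s[140:325,210:450],(700,250))])[:600])
E
```

```text
8.45 [ 0.54270908 -0.18703505  0.21000109] [ 0.008  0.008  0.006 -0.002 -0.004 -0.002]
```

View pics/f.png

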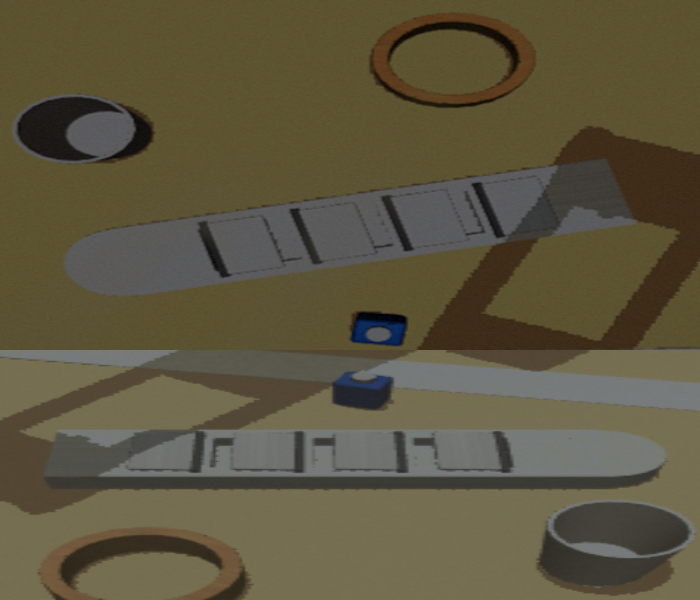

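Both views show all four keepers flat. The jig, cup, tape and seal are where they were, and the hand is clear.

```bash
python3 -c "
from rig import robot
print(robot.sign_off())"
```

```text
the job is handed in; nothing more can be done
None
```

All four keepers were folded flat in order by a light stroke from the round end to the square end; in the final views the jig, cup, tape and seal had not visibly moved, the hand was clear, and the job is handed in at about 8.5 s.

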